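Set and hold the carton length gauge

TASK

Set the carton length gauge: with its cam lever still open, draw the sliding leg out of the sleeve by its T-foot until the foot's pointer is in line with the brass index fin, and hold it there a moment. Then, still holding the leg at that mark, slide the black cam lever along the foot until it is fully closed. Finish while still holding the leg there against its spring (do not let go, I fold the carton against it); leave the index fin, mug, tape roll and paper where they are.

Things in the scene. Friction and masses are not known exactly. Their poses are not given: they have to be found in the camera images.
- gauge: Carton length gauge, fixed to the bench: a grey plate 440 x 210 x 12 mm with a grey sleeve (165 x 64 mm, top 62 mm above the bench). Origin on the bench surface; the plate spans x -130 to +310 mm, y -120 to +90 mm in this frame. The sleeve stands at x +130 to +300 mm, y -32 to +32 mm. The leg is drawn out along the gauge's -x (towards the robot); a ruled strip lies at y -100 mm.
- leg (a joint): How far the sliding leg is drawn out of the sleeve, m: 0 = fully in, 0.15 = fully out. A spring draws it back in, with 6 N at 0 rising to 8 N at 0.13 m, so it springs back to 0 whenever it is not held, whether or not the cam is closed. The leg is a 26 mm wide aluminium bar, its top 32 mm above the bench.
- foot_mid (a point): Steel T-foot across the end of the leg: an upright plate 10 mm thick (x), 150 mm wide (y, -75 to +75 mm) and from 28 to 90 mm above the bench. This point is in the middle of the plate's thickness and width, at bench height; axes as the gauge's. At leg 0 it is at gauge x +50 mm, y 0. Hold it from above, a finger before and behind the plate, or hook a finger behind it; on the -y side of the cam lever the plate is bare. Nothing but the low bar stands within 70 mm behind it.
- foot_mark (a point): Tip of the small pointer on the -y end of the T-foot, 88 mm from the foot's middle, 46 mm above the bench, in the plate's mid-plane. Axes as the gauge's.
- cam (a joint): Travel of the cam lever along the foot, m: 0 = open, 0.040 = fully closed (end stop). It slides in the foot's +y direction, takes about 3 N and stays where it is left. It rides with the leg.
- cam_face (a point): Middle of the -y face of the cam lever, the face to push, 70 mm above the bench. The lever is a black saddle over the foot's plate, 26 mm long (y), 40 mm across (x, 20 mm before and behind the plate's mid-plane), from 46 to 99 mm above the bench (ribs to 101.5 mm). This face is at foot y +9 mm when open and +49 mm when fully closed.
- index_tip (a point): Tip of the brass index fin that gives the length mark: an upright fin 3 mm thick (x), 12 mm wide (y), top 49 mm above the bench, on a 16 x 18 mm block at the ruled strip. The point lies on the fin's mid-plane, 46 mm above the bench, at gauge y -94 mm, 6 mm from the foot's pointer when in line. Axes as the gauge's. Already set: not to be shifted.
- mug: White mug, 80 mm across, 95 mm tall, standing beside the gauge; origin under its centre. Leave alone.
- tape: Roll of amber tape lying flat, 100 mm across, 50 mm tall; origin under its centre. Leave alone.
- paper: Stack of paper 100 x 140 x 30 mm; origin under its centre. Leave alone.

How it is judged (in metres and radians):
On the way, in this order (a step that is already met when the one before it is completed fails the run):
1. leg drawn out and held still with its pointer at the index, cam lever still open (x of foot_mark in the frame of index_tip between -0.006 and 0.006 m and contact force between the fingers and leg above 2 N and value of joint cam below 0.016 m and velocity of joint leg between -0.02 and 0.02 m/s), for 0.3 s.
2. cam lever fully closed with the leg held at the index (x of foot_mark in the frame of index_tip between -0.006 and 0.006 m and contact force between the fingers and leg above 2 N and value of joint cam above 0.036 m), for 0.3 s.
At the end, for the whole second after the job is handed in: The foot's pointer is within 6 mm of the index along the leg, the cam lever is within 4 mm of fully closed, and the fingers still hold the leg by its foot (over 2 N) and keep the leg still against its spring (all of step 2 and velocity of joint leg between -0.02 and 0.02 m/s); the arm keeps its last pose, push and grip.
It fails at once if the cam lever is more than half closed while the leg is over 12 mm off the index ((x of foot_mark in the frame of index_tip above 0.012 m or x of foot_mark in the frame of index_tip below -0.012 m) and value of joint cam above 0.022 m).
It fails at once if the index fin is shifted over 4 mm (distance of index_tip from where it was at the start of the episode above 0.004 m).
It fails at once if the mug is moved over 20 mm or tipped (distance of mug from where it was at the start of the episode above 0.02 m or angle between mug's own z axis and vertical above 0.3 rad).
It fails at once if the tape is moved over 20 mm or tipped (distance of tape from where it was at the start of the episode above 0.02 m or angle between tape's own z axis and vertical above 0.3 rad).
It fails at once if the paper is moved over 20 mm or tipped (distance of paper from where it was at the start of the episode above 0.02 m or angle between paper's own z axis and vertical above 0.3 rad).
It also fails if it takes over 35 s, if anything falls off the work surface, if the arm or the gripper's body presses on something with over 40 N, if the wrist force passes 120 N, or if a joint passes its speed limit or range.

ROBOT

A 6-joint arm with a two-finger parallel gripper is mounted at the origin on the work surface. World frame = base frame: x ahead of the robot, y to its left, z up, the work surface at z = 0. Lengths are in m, angles in degrees, forces in N, time in s.
With the tool pointing down it reaches from about 0.35 to 0.875 m from the base axis. Payload 4.2 kg.
Tool frame: the origin (TCP) lies at the very end of the fingers, on their centre line; the grasp point (between the pads) lies 19 mm behind it; z points along the fingers, y is the line along which they close (so a half turn about z gives the same grasp; the last joint's range is limited). The gripper opens to 87 mm and grips with 3 to 60 N. Pads are 19 mm wide; open, the fingers measure 117 mm over their backs; the gripper's body (75 mm by 190 mm) begins 51 mm behind the grasp point.
Start: joints at [-58.694, 22.042, 0.453, 0, -68.411, -14.817], TCP at [0.177, -0.599, 0.196] pointing down, gripper open.
Joint ranges: [-179.83, 179.83], [-69.29, 118.12], [-61.27, 80.66], [-181.25, 117.63], [-171.15, -9.14], [-177.46, 177.46]. Speed limits (degrees/s): [159.86, 159.86, 180, 180, 180, 180].

INTERFACE

Orientations are given as a 3x3 rotation matrix whose columns are the frame's x, y, z axes.
In Python, from station import sense, cams, r gives the robot as it stands. The module is installed in compiled form; this text tells all that it offers.
- The arm moves only by the tool step_arm, never from a script. Its argument "targets" is text: rows parted by semicolons, each of 4 numbers parted by spaces: the shift along the tool's x, y, z in cm, then the turn about the tool's z in degrees. In form: x y z turn; .... A call has 1 to 12 rows; each row shifts and turns the commanded pose from where the row before left it, along the tool's axes as they then stand; what a row does not reach is not made up. A row lasts 1/12 s, in which the tool goes at most 41.7 mm and 7.16 degrees, less where a joint would pass 70% of its speed; a pose out of reach is approached as far as the arm can. A call with a gripper value outside its range is refused whole. "claw" is the finger opening in cm, from 0 to 8.7, set as the call begins (left out, the last holds). The fingers move at their own pace and stop on an object; the grip force is fixed at half the most. Time passes only in rows, so rows that do not move let the fingers close. It gives the time, the measured TCP pose, the force, the opening and the grip force at its end, in the units of the state.
- sense(): the state, without advancing time (a new reading comes with each control period).
- cams.capture(name): name is "side" or "top" or "wrist"; returns a dict with "frame" (480x640x3 uint8, blue, green, red), "vertical_fov" (degrees; the focal length in pixels is half the picture's height over the tangent of half this angle, whatever the lens; pixels are square), "cx", "cy" (the principal point, pixels), "eye" and "rotation" of the camera in the world; the wrist camera has in their place "tool_from_camera" (4x4, takes a point from camera to tool coordinates, whose origin is the TCP and whose axes are the flange's). Camera axes: x right, y down, z forward; pixel columns grow to the right and rows downward; lengths in m; the calibration is good to about 2 mm. A picture is of the moment at which its call begins: read the wrist's pose just before it. There is no depth.
- r.finish_job(): hands the job in; it is judged then, once.
The state is a dict: "time_s": time; "joints": joint angles; "joint_velocities": joint speeds; "effort": joint torques, N m; "tcp_pos": TCP position; "ee_rot": TCP orientation; "wrist_force": force on the tool from outside, world axes, zero at the start; "moment": the same for the moment, N m; "gripper_width": opening from 0.0 (shut) to 1.0 (fully open); "gripper_force": force on a finger pad.
Only numpy, scipy, OpenCV 4.12 (cv2) and the standard library are available. Lean on these libraries where they do the work, as an engineer would, in place of code of your own. Each camera call takes 0.05 s, during which the arm holds its last target. There are 200 camera calls.

## Working session

There is one attempt and no reset: what is moved stays moved. The work goes in short steps, Python scripts to look and compute and a tool call to move; the robot and the scene stay as the last step left them, time stands still between calls to the robot, and variables do not carry over. Pictures are saved under pics/ and viewed, at most 10 in all, crops included, and the job is handed in when it is done.

Besides the shell and the picture viewer there is one more tool, called after "Emit:" by a JSON object that holds its "api" and its "payload". step_arm: Moves the arm, as the interface text tells. Its arguments: {"type":"object","properties":{"targets":{"type":"string"},"claw":{"type":"number"}},"required":["targets"]}

```bash
mkdir -p pics; cat > h.py <<'E'
import numpy as np, cv2
from station import sense, cams, r
def cap(n):
    s=sense(); c=cams.capture(n); f=240/np.tan(np.radians(c["vertical_fov"])/2)
    if n=="wrist":
        T=np.array(c["tool_from_camera"]); R=np.array(s["ee_rot"]); 
        c["eye"]=np.array(s["tcp_pos"])+R@T[:3,3]; c["rotation"]=R@T[:3,:3]
    c["f"]=f; return c
def onz(c,u,v,z):
    d=np.array(c["rotation"])@np.array([(u-c["cx"])/c["f"],(v-c["cy"])/c["f"],1]); e=np.array(c["eye"])
    return e+d*(z-e[2])/d[2]
def proj(c,p):
    q=np.array(c["rotation"]).T@(np.array(p)-np.array(c["eye"])); return q[:2]/q[2]*c["f"]+[c["cx"],c["cy"]]
E
python3 - <<'E'
from h import *
for n in("top","side"):
    c=cap(n); cv2.imwrite(f"pics/{n}.png",c["frame"]); print(n,c["f"],c["cx"],c["cy"],c["eye"],np.round(c["rotation"],3).tolist())
s=sense(); print(np.round(s["ee_rot"],3).tolist(),s["wrist_force"])
E
```

```text
top 460.308467146631 319.57486508146656 235.24245096803543 [ 0.48407676 -0.02418183  0.84147299] [[-0.001, -0.982, 0.19], [-1.0, 0.006, 0.026], [-0.026, -0.19, -0.981]]
side 618.7229731285787 313.3866971160684 244.05640195123456 [0.19930946 0.77881627 0.99336707] [[-0.886, -0.324, 0.331], [-0.463, 0.64, -0.614], [-0.013, -0.697, -0.717]]
[[-0.959, -0.284, -0.001], [-0.284, 0.959, 0.002], [0.0, 0.002, -1.0]] [-0.22351296 -0.10372091 -0.35466723]
```

View pics/top.png

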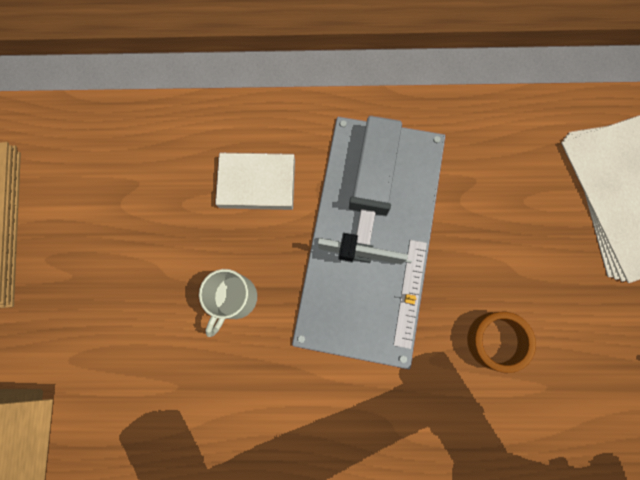

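View pics/side.png

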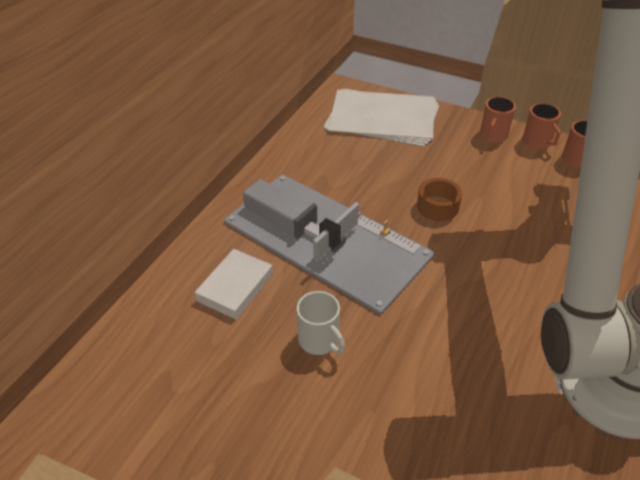

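The top view shows the plate with corners at about (337,118), (445,134), (410,366) and (293,346). The foot runs from (318,240) to (407,258), with the black cam at (348,247) and the brass fin at (411,298). In the side view the mug stands clear at (319,323). The foot is about 70 mm short of the mark.

```bash
cat >> h.py <<'E'
def brass(c,z=.049):
    h=cv2.cvtColor(c["frame"],cv2.COLOR_BGR2HSV); m=cv2.inRange(h,(18,150,120),(32,255,255))
    n,l,s,ce=cv2.connectedComponentsWithStats(m); i=1+np.argmax(s[1:,4]); return ce[i],s[i]
E
python3 - <<'E'
from h import *
c=cap("top")
px=[(337,118),(445,134),(410,366),(293,346)]
g=np.array([(.31,.09),(.31,-.12),(-.13,-.12),(-.13,.09)])
w=np.array([onz(c,u,v,.012)[:2] for u,v in px])
A=g-g.mean(0);B=w-w.mean(0);H=A.T@B;a=np.arctan2(H[0,1]-H[1,0],H[0,0]+H[1,1])
R=np.array([[np.cos(a),-np.sin(a)],[np.sin(a),np.cos(a)]]);o=w.mean(0)-R@g.mean(0)
print("ang",np.degrees(a),"o",o,"res",np.round(w-(g@R.T+o),4).tolist())
for u,v,z in[(318,240,.09),(407,258,.09)]: print("foot gauge",R.T@(onz(c,u,v,z)[:2]-o))
ce,s=brass(c); print("brass",ce,s,R.T@(onz(c,*ce,.045)[:2]-o))
s=sense(); Rt=np.array(s["ee_rot"])
for gx in (.05,):
  p=R@[gx,-.03]+o; d=Rt.T@(np.r_[p,.15]-s["tcp_pos"]); print("tcp target",p,"tool shift cm",d*100)
np.savez("g.npz",a=a,o=o)
E
```

```text
ang -10.60068025180391 o [ 0.55781791 -0.0669065 ] res [[-0.0042, -0.001], [-0.001, 0.0003], [0.0051, 0.0019], [0.0002, -0.0012]]
foot gauge [0.0506948  0.07550013]
foot gauge [ 0.04721235 -0.073641  ]
brass [409.76       298.93333333] [405 295  11   9  75] [-0.01412277 -0.09477844]
tcp target [ 0.60144568 -0.10559265] tool shift cm [-54.66777779  35.25536688   4.54360968]
```

Emit:
{"api": "step_arm", "payload": {"targets": "-3 1.9 0 0;-3 1.9 0 0;-3 1.9 0 0;-3 1.9 0 0;-3 1.9 0 0;-3 1.9 0 0;-3 1.9 0 0;-3 1.9 0 0;-3 1.9 0 0;-3 1.9 0 0;-3 1.9 0 0;-3 1.9 0 0", "claw": 6}}

```text
time_s: 1.15
tcp_pos: [0.4586, -0.2768, 0.1957]
ee_rot: [[-0.959, -0.284, -0.0], [-0.284, 0.959, 0.0], [0.0, 0.0, -1.0]]
wrist_force: [-0.4, 0.1, -0.2]
gripper_width: 0.688
gripper_force: 0.0
```

Emit:
{"api": "step_arm", "payload": {"targets": "-3 2 0 0;-3 2 0 0;-3 2 0 0;-3 2 0 0;0 0 0 -7;0 0 0 -7;0 0 0 -7;0 0 0 -7;0 0 0 -7;0 0 0 -7;0 0 0 -7;0 0 0 -7"}}

```text
time_s: 2.15
tcp_pos: [0.55, -0.1676, 0.1954]
ee_rot: [[-0.295, -0.955, -0.001], [-0.955, 0.295, 0.0], [0.0, 0.001, -1.0]]
wrist_force: [-0.1, -0.2, 1.1]
gripper_width: 0.688
gripper_force: 0.0
```

Emit:
{"api": "step_arm", "payload": {"targets": "0 0 0 -7;0 0 0 0;0 0 0 0"}}

```text
time_s: 2.4
tcp_pos: [0.55, -0.1677, 0.1955]
ee_rot: [[-0.186, -0.983, -0.001], [-0.983, 0.186, 0.0], [-0.0, 0.001, -1.0]]
wrist_force: [0.5, -0.2, -0.4]
gripper_width: 0.687
gripper_force: 0.0
```

```bash
python3 - <<'E'
from h import *
s=sense(); c=cap("wrist"); cv2.imwrite("pics/w1.png",c["frame"]); print(s["time_s"],s["tcp_pos"],np.round(s["ee_rot"],3).tolist(),s["wrist_force"]); print(brass(c))
E
```

```text
2.4 [ 0.55004817 -0.16765088  0.19547517] [[-0.186, -0.983, -0.001], [-0.983, 0.186, 0.0], [-0.0, 0.001, -1.0]] [ 0.53131826 -0.18378861 -0.39336089]
(array([439.51468417, 367.70008203]), array([ 220,  357,  417,   19, 6095], dtype=int32))
```

View pics/w1.png

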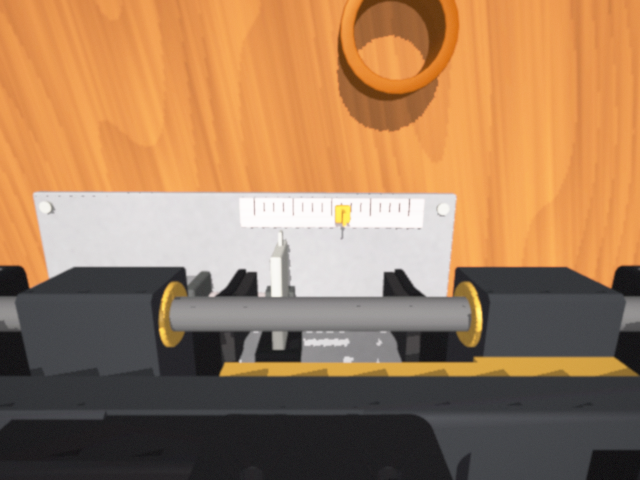

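The wrist view shows the foot's pointer tip at about (280,235) and the fin on its yellow block at (343,225). The plate's near edge runs from (35,193) to (456,195), nearly square to the tool.

```bash
python3 - <<'E'
from h import *
c=cap("wrist"); s=sense(); R=np.array(s["ee_rot"]); 
def t(u,v,z): return np.round(R.T@(onz(c,u,v,z)-s["tcp_pos"])*100,2)
print("edge",t(35,193,.012),t(456,195,.012)); print("ptr",t(280,235,.046),"fin",t(343,226,.046)); print("foot top left/right edge at row 255",t(273,255,.09),t(285,255,.09), "row345",t(272,347,.09),t(288,347,.09))
cv2.imwrite("pics/w1c.png",cv2.resize(c["frame"][180:370,220:400],None,fx=3.2,fy=3.2,interpolation=cv2.INTER_CUBIC))
E
```

```text
edge [  2.06 -29.4   18.34] [ 1.87 14.1  18.36]
ptr [-1.56 -3.83 14.95] fin [-0.67  2.24 14.96]
foot top left/right edge at row 255 [-2.23 -3.97 10.55] [-2.23 -2.95 10.56] row345 [-11.01  -4.34  10.55] [-11.01  -2.88  10.56]
```

View pics/w1c.png

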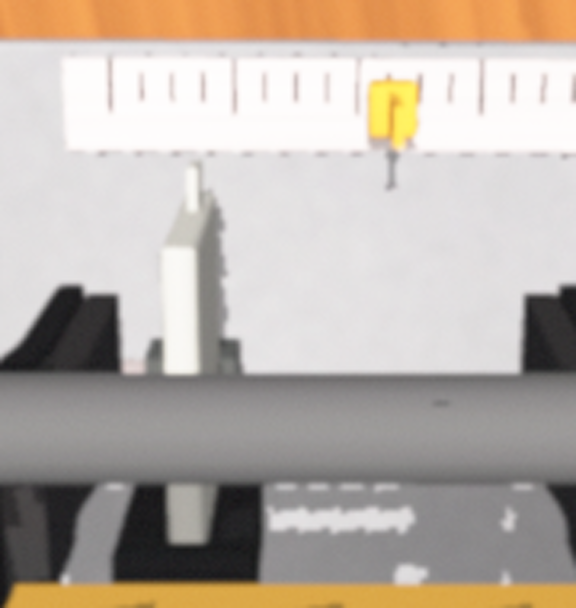

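Emit:
{"api": "step_arm", "payload": {"targets": "-2 -0.9 0 0;-2 -1 0 0;-2 -0.9 0 0;-2 -0.9 0 0;0 0 2 0;0 0 2 0;0 0 2 0;0 0 2 0;0 0 2 0;0 0 2 0;0 0 2 0;0 0 1 0", "claw": 4.4}}

```text
time_s: 3.5
tcp_pos: [0.5996, -0.0958, 0.0431]
ee_rot: [[-0.185, -0.983, -0.004], [-0.983, 0.185, 0.0], [0.001, 0.004, -1.0]]
wrist_force: [0.2, -0.8, -0.1]
gripper_width: 0.505
gripper_force: 0.0
```

Emit:
{"api": "step_arm", "payload": {"targets": "0 0 0 0;0 0 0 0;0 0 0 0;0 0 0 0;0 0 0 0;0 0 0 0;0 0 0 0;0 0 0 0", "claw": 1.4}}

```text
time_s: 4.17
tcp_pos: [0.6013, -0.0958, 0.0461]
ee_rot: [[-0.182, -0.983, 0.001], [-0.983, 0.182, 0.0], [-0.0, -0.001, -1.0]]
wrist_force: [0.4, -0.7, 0.1]
gripper_width: 0.17
gripper_force: 0.0
```

```bash
python3 - <<'E'
from h import *
s=sense(); c=cap("wrist"); cv2.imwrite("pics/w2.png",c["frame"]); print(s["time_s"],s["tcp_pos"],s["wrist_force"],s["gripper_width"])
E
```

```text
4.1667 [ 0.60134827 -0.09575311  0.04612069] [ 0.4379808  -0.74492926  0.12297389] 0.17024517533014194
```

View pics/w2.png

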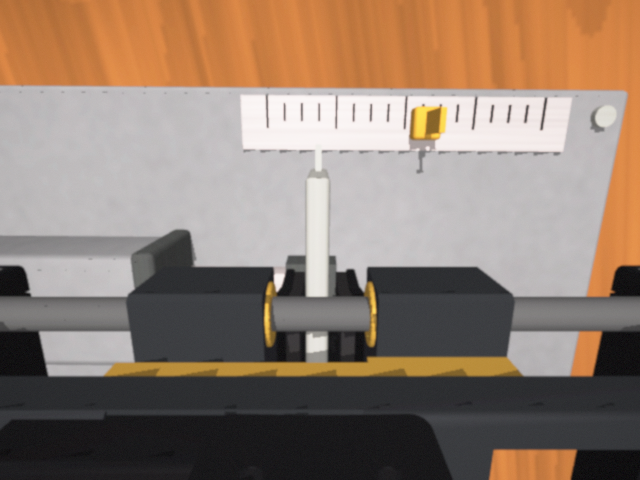

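The plate sits centred between the fingers at column 318. The pointer tip is at (318,150) and the brass at about (428,122). I'll pull along tool +y, most of the way first.

Emit:
{"api": "step_arm", "payload": {"targets": "0 0.3 0 0;0 0.5 0 0;0 0.6 0 0;0 0.6 0 0;0 0.6 0 0;0 0.6 0 0;0 0.6 0 0;0 0.6 0 0;0 0.6 0 0;0 0.6 0 0;0 0 0 0;0 0 0 0"}}

```text
time_s: 5.22
tcp_pos: [0.549, -0.0854, 0.0463]
ee_rot: [[-0.182, -0.983, 0.007], [-0.983, 0.182, 0.0], [-0.001, -0.006, -1.0]]
wrist_force: [5.9, -1.5, -4.5]
gripper_width: 0.162
gripper_force: 3.2
```

```bash
python3 - <<'E'
from h import *
s=sense(); c=cap("wrist"); cv2.imwrite("pics/w3.png",cv2.resize(c["frame"][60:280,220:440],None,fx=2.6,fy=2.6,interpolation=cv2.INTER_CUBIC)); print(s["time_s"],s["tcp_pos"],s["wrist_force"],s["gripper_width"])
R=np.array(s["ee_rot"])
for u in(300,318,340,360): print(u,np.round(R.T@(onz(c,u,140,.046)-s["tcp_pos"])*100,2))
E
```

```text
5.2167 [ 0.54900743 -0.08544207  0.04625944] [ 5.85793168 -1.50183721 -4.46879212] 0.16244221559445432
300 [ 7.09 -0.98  0.02]
318 [ 7.09 -0.07  0.02]
340 [7.1  1.04 0.01]
360 [7.1  2.06 0.  ]
```

View pics/w3.png

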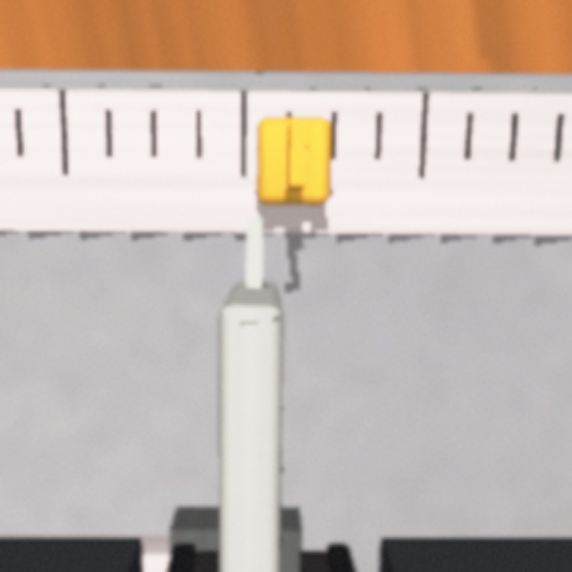

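The pointer tip is at u≈317.7 and the fin at u≈333.5, so about 0.8 cm remains. I'll pull that and hold.

Emit:
{"api": "step_arm", "payload": {"targets": "0 0.3 0 0;0 0.3 0 0;0 0.2 0 0;0 0 0 0;0 0 0 0;0 0 0 0;0 0 0 0"}}

```text
time_s: 5.85
tcp_pos: [0.5417, -0.084, 0.0463]
ee_rot: [[-0.182, -0.983, 0.007], [-0.983, 0.182, 0.0], [-0.001, -0.007, -1.0]]
wrist_force: [6.2, -0.9, -4.5]
gripper_width: 0.163
gripper_force: 3.2
```

```bash
python3 - <<'E'
from h import *
s=sense(); c=cap("wrist"); cv2.imwrite("pics/w4.png",cv2.resize(c["frame"][60:280,220:440],None,fx=2.6,fy=2.6,interpolation=cv2.INTER_CUBIC)); print(s["time_s"],s["tcp_pos"],s["wrist_force"],s["gripper_width"])
E
```

```text
5.85 [ 0.54169565 -0.08395585  0.0463222 ] [ 6.22081193 -0.85252873 -4.49318373] 0.1626235801124658
```

View pics/w4.png

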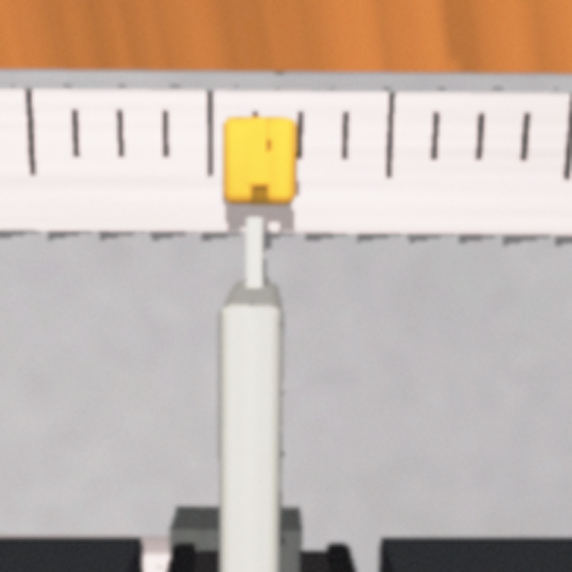

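The pointer is within about 1 mm of the fin (254 against 259 in the crop). I'll trim 0.1 cm, hold, then slide along the foot.

Emit:
{"api": "step_arm", "payload": {"targets": "0 0.1 0 0;0 0 0 0;0 0 0 0;0 0 0 0;0 0 0 0;0 0 0 0;0 0 0 0"}}

```text
time_s: 6.48
tcp_pos: [0.5409, -0.0838, 0.0463]
ee_rot: [[-0.182, -0.983, 0.007], [-0.983, 0.182, 0.0], [-0.001, -0.007, -1.0]]
wrist_force: [5.9, -2.6, -4.9]
gripper_width: 0.158
gripper_force: 3.4
```

Emit:
{"api": "step_arm", "payload": {"targets": "-0.3 0 0 0;-0.4 0 0 0;-0.4 0 0 0;-0.4 0 0 0;-0.4 0 0 0;-0.4 0 0 0;-0.4 0 0 0;0 0 0 0;0 0 0 0"}}

```text
time_s: 7.23
tcp_pos: [0.5457, -0.0584, 0.0473]
ee_rot: [[-0.181, -0.983, 0.007], [-0.983, 0.181, -0.001], [0.0, -0.007, -1.0]]
wrist_force: [5.3, -5.9, -0.3]
gripper_width: 0.161
gripper_force: 4.3
```

```bash
python3 - <<'E'
from h import *
s=sense(); c=cap("wrist"); cv2.imwrite("pics/w5.png",cv2.resize(c["frame"][60:360,190:450],None,fx=2,fy=2,interpolation=cv2.INTER_CUBIC)); print(s["time_s"],s["tcp_pos"],s["wrist_force"],s["gripper_width"])
E
```

```text
7.2333 [ 0.54570534 -0.05837356  0.04726579] [ 5.32594423 -5.87200497 -0.30447388] 0.1608318951336633
```

View pics/w5.png

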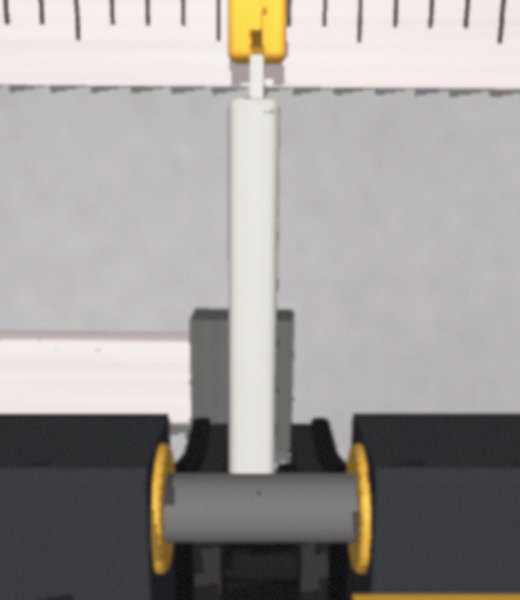

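Still aligned, with the pointer and fin both at crop column 257, and the force shows the cam is being pushed. Continuing.

Emit:
{"api": "step_arm", "payload": {"targets": "-0.4 0 0 0;-0.4 0 0 0;-0.4 0 0 0;-0.4 0 0 0;-0.4 0 0 0;-0.4 0 0 0;-0.3 0 0 0;0 0 0 0;0 0 0 0"}}

```text
time_s: 8.03
tcp_pos: [0.5504, -0.0321, 0.0472]
ee_rot: [[-0.182, -0.983, 0.006], [-0.983, 0.182, -0.002], [0.0, -0.007, -1.0]]
wrist_force: [5.8, -7.4, 0.7]
gripper_width: 0.16
gripper_force: 4.6
```

Emit:
{"api": "step_arm", "payload": {"targets": "-0.2 0 0 0;-0.1 0 0 0;-0.1 0 0 0;0 0 0 0;0 0 0 0"}}

```text
time_s: 8.45
tcp_pos: [0.5509, -0.0286, 0.0473]
ee_rot: [[-0.182, -0.983, 0.006], [-0.983, 0.182, -0.002], [0.001, -0.006, -1.0]]
wrist_force: [5.2, -8.0, -0.1]
gripper_width: 0.163
gripper_force: 4.9
```

```bash
python3 - <<'E'
from h import *
s=sense(); print(s["time_s"],s["tcp_pos"],s["wrist_force"],s["gripper_width"])
c=cap("wrist");cv2.imwrite("pics/w6.png",cv2.resize(c["frame"][20:320,190:450],None,fx=2,fy=2,interpolation=cv2.INTER_CUBIC))
E
```

```text
8.45 [ 0.55094264 -0.02855915  0.04725766] [ 5.15813187 -7.96022603 -0.07078609] 0.16303770662263714
```

View pics/w6.png

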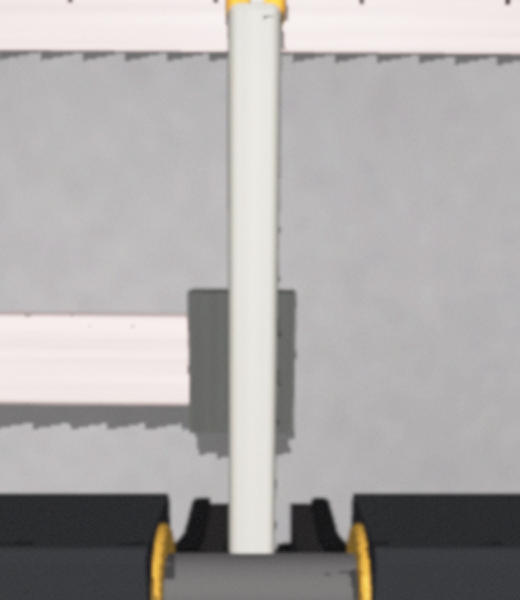

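Pointer and fin are still in line: the foot is centred at 254 and the block at 257, with the cam hidden under the gripper. I'll push in small steps to the stop.

Emit:
{"api": "step_arm", "payload": {"targets": "-0.1 0 0 0;-0.1 0 0 0;0 0 0 0;0 0 0 0;0 0 0 0"}}

```text
time_s: 8.92
tcp_pos: [0.5508, -0.0272, 0.0473]
ee_rot: [[-0.182, -0.983, 0.005], [-0.983, 0.182, -0.003], [0.002, -0.005, -1.0]]
wrist_force: [4.8, -11.2, 0.6]
gripper_width: 0.158
gripper_force: 6.7
```

Emit:
{"api": "step_arm", "payload": {"targets": "-0.1 0 0 0;-0.1 0 0 0;0 0 0 0;0 0 0 0;0 0 0 0"}}

```text
time_s: 9.33
tcp_pos: [0.55, -0.0269, 0.0473]
ee_rot: [[-0.183, -0.983, 0.002], [-0.983, 0.183, -0.005], [0.004, -0.003, -1.0]]
wrist_force: [3.9, -15.7, 3.0]
gripper_width: 0.162
gripper_force: 9.6
```

```bash
python3 - <<'E'
from h import *
s=sense(); print(s["tcp_pos"],s["wrist_force"])
c=cap("top")
cv2.imwrite("pics/t2.png",cv2.resize(c["frame"][200:350,280:460],None,fx=4,fy=4,interpolation=cv2.INTER_CUBIC))
E
```

```text
[ 0.54999466 -0.02691371  0.04729047] [  3.92424549 -15.70782926   2.99017308]
```

The stop is reached: force is up to 15.7 N and the TCP has stalled. One last look at the alignment.

```bash
python3 - <<'E'
from h import *
c=cap("wrist")
cv2.imwrite("pics/w7.png",cv2.resize(c["frame"][0:120,240:400],None,fx=4.5,fy=4.5,interpolation=cv2.INTER_CUBIC))
s=sense(); print(s["tcp_pos"],s["wrist_force"],s["gripper_force"],np.abs(s["joint_velocities"]).max())
E
```

```text
[ 0.54997439 -0.02691442  0.04727026] [  4.6224686  -16.55750812   2.82690102] 9.575348799626227 0.11332894284647621
```

View pics/w7.png

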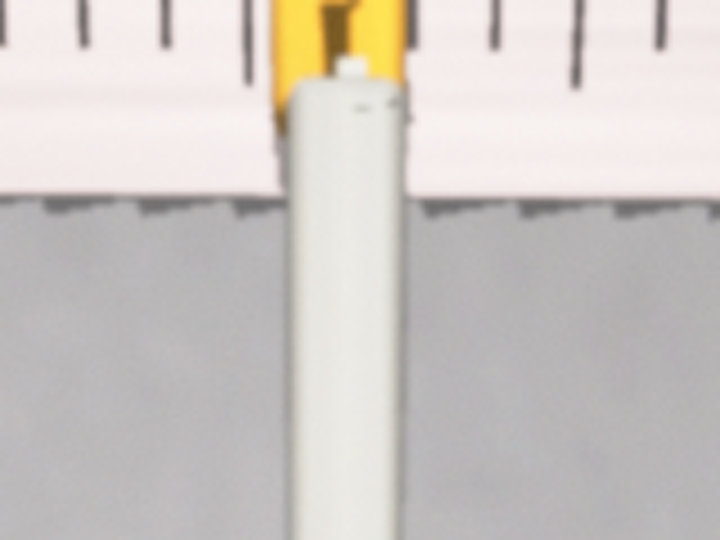

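The pointer is at 351 and the fin at 338, about 1.5 mm too far out. I'll ease it back 0.1 cm and hold.

Emit:
{"api": "step_arm", "payload": {"targets": "0 -0.1 0 0;0 0 0 0;0 0 0 0;0 0 0 0;0 0 0 0;0 0 0 0;0 0 0 0;0 0 0 0"}}

```text
time_s: 10.1
tcp_pos: [0.551, -0.0271, 0.0473]
ee_rot: [[-0.183, -0.983, 0.002], [-0.983, 0.183, -0.005], [0.004, -0.003, -1.0]]
wrist_force: [4.1, -15.8, 2.9]
gripper_width: 0.161
gripper_force: 9.6
```

```bash
python3 - <<'E'
from h import *
s=sense(); print(s["tcp_pos"],s["wrist_force"],s["gripper_force"])
print(r.finish_job())
E
```

```text
[ 0.5509999  -0.02708316  0.04728456] [  4.14423838 -15.75327707   2.87238269] 9.587754193125875
the job is handed in; nothing more can be done
None
```

I handed the job in at about 10 s with the leg held within about 1 mm of the index and the cam lever pushed to its end stop; no verdict came back, and I judged the closed cam by the rise in push force because the gripper hid the lever.

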